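# Load the readout's battery

## Robot

A 7-joint arm with a two-finger parallel gripper is mounted at the origin on the work surface. World frame = base frame: x ahead of the robot, y to its left, z up, the work surface at z = 0. Lengths are in mm, angles in rad, forces in N, time in s.
With the tool pointing down it reaches from about 400 to 750 mm from the base axis. Payload 19.5 kg.
Tool frame: the origin (TCP) lies on the centre line of the jaws, within the pads' length; the fingertips stand 25 mm ahead of it and the grasp point (between the pads) lies 6 mm ahead of it; z points along the fingers, y is the direction in which the jaws open and shut (so a half turn about z gives the same grasp; the last joint's range is limited). The gripper opens to 85 mm and grips with 20 to 120 N. Pads are 22 mm wide; open, the fingers measure 114 mm over their backs; the gripper's body (76 mm by 85 mm) begins 54 mm behind the grasp point. The pads swing forward as they close: fully open they stand 13 mm farther back than shut.
Start: joints at [-1.358, 0.707, -0.028, 1.485, 0.022, 0.951, -0.075], TCP at [144.919, 556.414, 256.268] pointing down, gripper open.
Joint ranges: [-2.71, 2.71], [-0.32, 2.16], [-1.57, 1.52], [0, 2.45], [-1.46, 4.6], [0, 2.02], [-2.83, 2.83]. Speed limits (rad/s): [1.89, 1.89, 2.57, 2.57, 3.01, 3.01, 3.01].

## Interface

Orientations are given as a rotation vector (axis times angle).
In Python, from plant import bot, imaging, boxes_of, masks_of, landmark_of gives the robot as it stands.
- The arm moves only by the tool carry_out, never from a script. Its argument "increments" is text: rows parted by semicolons, each of 7 numbers parted by spaces: the shift along the tool's x, y, z in m, then the turn, a rotation vector about the tool's x, y, z in rad, then the finger opening in m, from 0 to 0.0854. In form: dx dy dz rx ry rz hand; .... A call has 1 to 10 rows; each row shifts and turns the commanded pose from where the row before left it, along the tool's axes as they then stand; what a row does not reach is not made up. A row lasts 1/12 s, in which the tool goes at most 41.7 mm and 7.16 degrees, less where a joint would pass 70% of its speed; a pose out of reach is approached as far as the arm can. A call is refused whole if a number of a shift passes 0.0417 or a number of a turn 0.125, either way. A call with a gripper value outside its range is refused whole. The fingers move at their own pace and stop on an object; "force" is the grip in N (left out, the last holds). Time passes only in rows, so rows that do not move let the fingers close. It gives the time, the measured TCP pose, the force and the opening at its end, in the units of the state.
- bot.read_state(): the state, without advancing time (a new reading comes with each control period).
- imaging.grab_frame(name): name is "scene" or "top"; returns a dict with "image" (420x560x3 uint8, red, green, blue), "fx", "fy", "cx", "cy" (pixels), "T" (4x4, takes a point from camera to world coordinates). Camera axes: x right, y up, looking along -z (the intrinsics and any distortion apply to the point x, -y, -z); pixel columns grow to the right and rows downward; lengths in mm; the calibration is good to about 2 mm. A picture is of the moment at which its call begins. There is no depth.
- bot.job_done(): hands the job in, once; it reports no verdict.
Trained networks look in a picture, given as the dict that the camera call returned (one of the last four; its "shot" number tells which), for a name from the list of things; names that differ only in an ending like _2 or _b are one class to them, and where a whole thing is asked for, a point or a joint stands for the part that bears it (a point fixed in the world has none). Each returns a list of dicts, best first, with "conf" (0 to 1); they miss things now and then, are a little off and sometimes report something else, mostly with a low value. They report only what shows in the picture. A call takes as long as a camera call. They do not tell look-alikes from the thing itself.
- boxes_of(thing, picture): "box" ([centre column, centre row, width, height] as shares, 0 to 1, of the picture: columns of its width, rows of its height, round what is visible of it).
- masks_of(thing, picture): "mask" (420x560 bool, what is visible of it) and "box" ([centre column, centre row, width, height] as shares, 0 to 1, of the picture: columns of its width, rows of its height, round what is visible of it).
- landmark_of(thing, picture): "centre" ([column, row] as shares, 0 to 1, of the picture: columns of its width, rows of its height: a listed point, or the origin of a listed thing).
The state is a dict: "time": time; "qpos": joint angles; "qvel": joint speeds; "tau": joint torques, N m; "eef_pos": TCP position; "ee_rot": TCP orientation; "force": force on the tool from outside, world axes, zero at the start; "wrist_torque": the same for the moment, N m; "width": finger opening in mm.
Only numpy, scipy, OpenCV 4.12 (cv2) and the standard library are available. Lean on these libraries where they do the work, as an engineer would, in place of code of your own. Each camera call takes 0.05 s, during which the arm holds its last target. There are 200 camera calls.

## Task

Take the fattest of the three battery cells out of its stand and load it into the open battery bay of the measuring readout. Put its flat end against the sprung plate, push the plate back far enough for the button end to drop in front of the fixed brass contact, and leave the cell lying level in the bay, held between plate and contact.

Things in the scene. Friction and masses are not known exactly. Their poses are not given: they have to be found in the camera images.
- fat_cell_mid (a point): Centre of the fat battery cell: a grey cylinder 33 mm in diameter, 61 mm long with its button, 0.14 kg. It lies level, axis 30 mm above the table, on two V saddles (narrower than the cell) of a small black fixed stand with a 6 mm foot; sides free for fingers. The two thinner cells (26 and 14 mm) in like stands are bystanders. +x runs along the cell's axis from flat steel end to button end.
- fat_cell_button (a point): Tip of the fat cell's steel button (10 mm in diameter, 3 mm long, at the end with the brass-coloured band): on the cell's axis, 30.5 mm from its centre. Axes as for the centre.
- bay_seat (a point): Where the fat cell's centre lies once loaded, in the open bay of the white fixed readout, 38 mm above the table. +x runs along the bay from sprung plate to contact; z up. Two V saddles, narrower than the cell, carry it; room for fingers at both sides above a 10 mm base. The brass contact, a post 16 mm wide, has its face at x = +30.5 mm, its back at +40.5 and its top 44 mm above the table.
- spring (a joint): Travel of the steel sprung plate (30 mm wide, from 22 to 62 mm above the table, 18 mm taller than the contact) on its coil spring: 0 free, its face at x = -20.5 mm of the bay; grows as it is pushed to -x; 0.010 m with the cell loaded; stop at 0.020. 450 N/m. A level cell held above the contact's top still meets it. Readout body, top 62 mm, begins at x = -48 mm.
There are look-alikes about, which are no part of the job. Of the things that look like the part that bears bay_seat, the largest one is meant.

How it is judged:
By the outcome, as a careful person would: the job done as asked, in the order asked, and still so for the second after the job is handed in, with the robot touching nothing.
It also fails if it takes over 35 s, if anything falls off the work surface, if the arm or the gripper's body presses on something with over 40 N, if the wrist force passes 120 N, or if a joint passes its speed limit or range.

## Working session

There is one attempt and no reset: what is moved stays moved. The work goes in short steps, Python scripts to look and compute and a tool call to move; the robot and the scene stay as the last step left them, time stands still between calls to the robot, and variables do not carry over. Pictures are saved under pics/ and viewed, about 8 in all and at most 12, crops included, and the job is handed in when it is done.

Besides the shell and the picture viewer there is one more tool, called after "Request:" as name(argument=value, ...), one argument or row to a line, values as JSON. carry_out: Moves the arm, as the interface text tells. Its arguments: {"type":"object","properties":{"increments":{"type":"string"},"force":{"type":"number"}},"required":["increments"]}

```bash
ls; mkdir -p pics
python3 - <<'E'
from plant import bot, imaging, boxes_of, masks_of, landmark_of
import cv2
s=bot.read_state(); print(s)
for n in ("scene","top"):
    f=imaging.grab_frame(n); cv2.imwrite(f"pics/{n}0.png",f["image"][:,:,::-1])
    print(n,{k:v for k,v in f.items() if k!="image"})
    for t in ("fat_cell_mid","fat_cell_button","bay_seat","spring"):
        print(t,[(r["conf"],[round(r["centre"][0]*560,1),round(r["centre"][1]*420,1)]) for r in landmark_of(t,f)])
        print("  box",[(round(r["conf"],2),[round(a*b,1) for a,b in zip(r["box"],(560,420,560,420))]) for r in boxes_of(t,f)])
E
```

```text
pics
{'time': 0.0, 'qpos': array([-1.35772172,  0.70710383, -0.02760974,  1.48499127,  0.02198569,
        0.95092477, -0.07549195]), 'qvel': array([ 0.00087197,  0.00178881, -0.00199614, -0.00047278, -0.00115438,
       -0.00064925,  0.00053524]), 'tau': array([ 1.50195427e-05, -8.83205295e+01,  1.23437963e+00, -2.36166537e+01,
        1.68242800e-02,  6.51079215e-03,  2.98929581e-05]), 'eef_pos': array([144.85543938, 556.20457834, 255.82886283]), 'ee_rot': array([-3.99112224e-01, -3.11602354e+00,  1.75848889e-03]), 'force': array([0.26067767, 0.09349555, 0.00365306]), 'wrist_torque': array([-0.06610509, -0.00318242, -0.03159704]), 'width': 85.55804931349071}
scene {'fx': 464.4039030442936, 'fy': 464.4039030442936, 'cx': 276.40428168580826, 'cy': 202.03525266143382, 'T': array([[-8.41817484e-01, -4.56580566e-01,  2.87884543e-01,
         8.71845271e+02],
       [ 5.39615815e-01, -7.24317747e-01,  4.29160312e-01,
         6.24465524e+02],
       [ 1.25736254e-02,  5.16621706e-01,  8.56121438e-01,
         1.16148949e+03],
       [ 0.00000000e+00,  0.00000000e+00,  0.00000000e+00,
         1.00000000e+00]]), 'shot': 1}
fat_cell_mid [(0.62, [209.6, 175.5])]
  box [(0.66, [208.7, 176.1, 20.6, 14.3])]
fat_cell_button [(0.56, [202.8, 170.5])]
  box [(0.62, [210.2, 177.2, 13.6, 21.5])]
bay_seat [(0.95, [278.5, 234.4]), (0.95, [370.8, 323.5]), (0.69, [324.4, 190.3])]
  box [(0.72, [379.4, 334.3, 55.4, 61.2]), (0.67, [287.2, 253.1, 65.1, 72.5]), (0.59, [332.2, 206.6, 36.8, 50.7])]Traceback (most recent call last):
  File "<stdin>", line 8, in <module>
ValueError: it knows: bay_seat, fat_cell_button, fat_cell_mid
```

Run:
```python
from plant import bot, imaging, boxes_of, masks_of, landmark_of
import cv2
for n in ("scene","top"):
    f=imaging.grab_frame(n); cv2.imwrite(f"pics/{n}1.png",f["image"][:,:,::-1])
    if n=="top":print(n,{k:v for k,v in f.items() if k!="image"})
    for t in ("fat_cell_mid","fat_cell_button","bay_seat"):
        print(t,[(r["conf"],[round(r["centre"][0]*560,1),round(r["centre"][1]*420,1)]) for r in landmark_of(t,f)])
        print("  box",[(round(r["conf"],2),[round(a*b,1) for a,b in zip(r["box"],(560,420,560,420))]) for r in boxes_of(t,f)])
```

```text
fat_cell_mid [(0.55, [212.7, 172.8])]
  box [(0.44, [283.3, 241.3, 8.2, 8.8])]
fat_cell_button [(0.55, [203.8, 167.8])]
  box [(0.52, [209.6, 175.3, 16.2, 15.7])]
bay_seat [(0.94, [277.2, 233.6]), (0.86, [371.0, 318.2]), (0.64, [327.2, 192.1])]
  box [(0.95, [332.4, 205.3, 41.4, 48.6]), (0.63, [378.0, 333.4, 56.2, 59.5]), (0.19, [209.9, 176.9, 20.2, 17.2])]
top {'fx': 543.1967270758572, 'fy': 543.1967270758572, 'cx': 278.9841148807963, 'cy': 215.462121852037, 'T': array([[ 6.81192762e-03,  9.91563097e-01, -1.29445827e-01,
         3.04143669e+02],
       [-9.99761215e-01,  4.06532092e-03, -2.14705944e-02,
         5.55311043e+01],
       [-2.07632102e-02,  1.29561173e-01,  9.91354019e-01,
         1.31638189e+03],
       [ 0.00000000e+00,  0.00000000e+00,  0.00000000e+00,
         1.00000000e+00]]), 'shot': 3}
fat_cell_mid [(0.71, [378.4, 155.0]), (0.57, [370.1, 158.5])]
  box []
fat_cell_button []
  box [(0.89, [368.0, 157.7, 33.0, 21.3])]
bay_seat [(0.8, [252.7, 185.4]), (0.71, [118.7, 216.1]), (0.56, [263.8, 268.5])]
  box [(0.87, [237.4, 184.5, 82.5, 44.9]), (0.86, [109.9, 213.1, 66.7, 40.3]), (0.74, [258.2, 266.7, 69.5, 45.2])]
```

View pics/scene0.png

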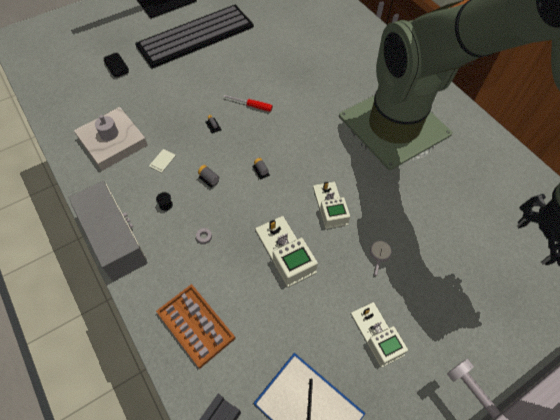

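The scene view shows cells at about (208,176), which looks fattest, (261,168) and (213,123). Readouts are at (287,250), which looks largest, (332,205) and (378,333). Next I check these in close crops.

Run:
```python
import cv2, numpy as np
t=cv2.imread("pics/top1.png"); s=cv2.imread("pics/scene1.png")
r=lambda im,x,y,w,h:cv2.resize(im[y:y+h,x:x+w],(400,300),interpolation=cv2.INTER_CUBIC)
a=np.hstack([r(t,180,140,120,90),r(t,340,130,80,60)])
b=np.hstack([r(s,245,205,80,60)*1,r(s,185,150,100,75)])
b=np.hstack([cv2.resize(s[205:289,240:352],(400,300),interpolation=cv2.INTER_CUBIC),cv2.resize(s[150:210,185:265],(400,300),interpolation=cv2.INTER_CUBIC)])
cv2.imwrite("pics/crop1.png",np.vstack([a,b]))
```

```text
(no output)
```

View pics/top1.png

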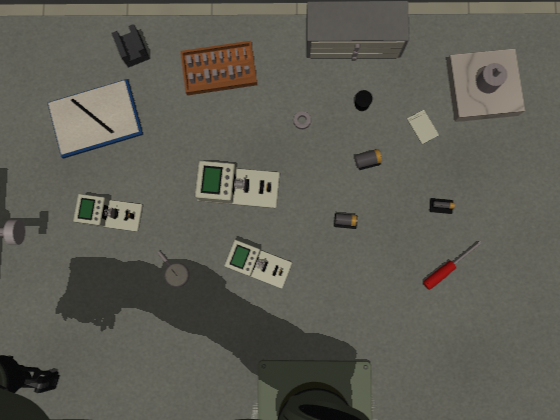

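View pics/crop1.png

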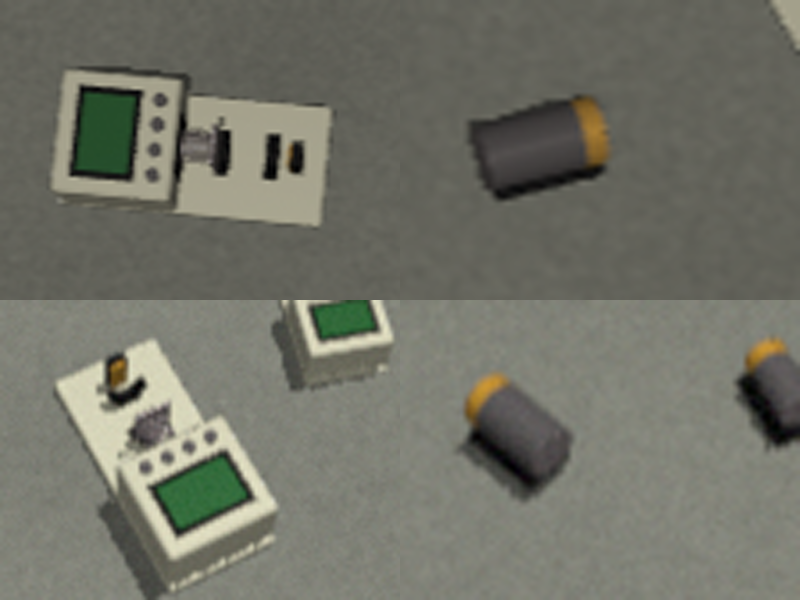

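Top view: the fat cell is at (368,158) with its band to the right. The others are at (346,220), which is shorter and thinner, and (442,206), the thinnest. The largest readout is at (237,185), with its plate near (246,186) and its brass contact near (268,187). The look-alike readouts at (258,263) and (108,212) are smaller. The fat cell and the largest readout are my choice. Next I measure both.

```bash
cat > h.py <<'E'
import numpy as np, cv2
from scipy.optimize import minimize, least_squares
from scipy.spatial.transform import Rotation as R
def proj(f,P):
    P=np.atleast_2d(P); T=f["T"]; c=(P-T[:3,3])@T[:3,:3]
    return np.c_[f["fx"]*c[:,0]/-c[:,2]+f["cx"], f["fy"]*-c[:,1]/-c[:,2]+f["cy"]]
def back(f,uv,z):
    uv=np.atleast_2d(uv); T=f["T"]
    d=np.c_[(uv[:,0]-f["cx"])/f["fx"],-(uv[:,1]-f["cy"])/f["fy"],-np.ones(len(uv))]@T[:3,:3].T
    return T[:3,3]+d*((z-T[2,3])/d[:,2])[:,None]
def cyl(x,y,z,yaw,r=16.5,a=-30.5,b=27.5):
    t=np.linspace(0,2*np.pi,48); o=[]
    for s in(a,b): o.append(np.c_[np.full(48,s),r*np.cos(t),r*np.sin(t)])
    o.append(np.c_[np.full(48,30.5),5*np.cos(t),5*np.sin(t)]); p=np.vstack(o)
    c,s=np.cos(yaw),np.sin(yaw)
    return np.c_[x+c*p[:,0]-s*p[:,1], y+s*p[:,0]+c*p[:,1], z+p[:,2]]
def hullmask(f,P,k=8):
    h=cv2.convexHull((proj(f,P)*k+k/2).astype(np.int32)); m=np.zeros((420*k,560*k),np.uint8)
    cv2.fillConvexPoly(m,h,255); return cv2.resize(m,(560,420),interpolation=cv2.INTER_AREA)/255.
E
python3 - <<'E'
from h import *
from plant import imaging,masks_of,landmark_of
F={n:imaging.grab_frame(n) for n in("scene","top")}
M={}
for n,(u,v) in(("scene",(208,176)),("top",(368,158))):
    f=F[n]
    for t in("fat_cell_mid","fat_cell_button"):
        for r in masks_of(t,f):
            ys,xs=np.nonzero(r["mask"]); print(n,t,r["conf"],xs.mean().round(1),ys.mean().round(1),len(xs),xs.min(),xs.max(),ys.min(),ys.max())
            if n not in M and abs(xs.mean()-u)<5 and abs(ys.mean()-v)<5: M[n]=r["mask"]
    im=f["image"]; hsv=cv2.cvtColor(im,cv2.COLOR_RGB2HSV)
    br=((hsv[...,1]>110)&(hsv[...,0]>8)&(hsv[...,0]<28)&(hsv[...,2]>60)).astype(np.uint8)
    k,l,st,c=cv2.connectedComponentsWithStats(br)
    print(n,"brass",[(c[i].round(1).tolist(),int(st[i,4])) for i in range(1,k) if 3<st[i,4]<200])
def cost(p):
    e=0
    for n in M:
        w=hullmask(F[n],cyl(p[0],p[1],30,p[2]),4); e+=((w-M[n])**2).sum()
    return e
if M:
    p0=back(F["top"],[[368,158]],30)[0]; yaw0=np.arctan2(*(back(F["top"],[[378,155]],30)-back(F["top"],[[360,160]],30))[0,[1,0]])
    print(p0,yaw0)
    r=minimize(cost,[p0[0],p0[1],yaw0],method="Nelder-Mead",options=dict(initial_simplex=[[p0[0],p0[1],yaw0],[p0[0]+6,p0[1],yaw0],[p0[0],p0[1]+6,yaw0],[p0[0],p0[1],yaw0+.15]]))
    print(list(M),r.x,r.fun)
t=F["top"]
print("base",back(t,[[279,171.8],[276,207.5],[237,168.8],[233.4,203.9]],10)[:,:2].round(1).tolist())
print("contact",back(t,[[267.9,187.1]],44)[:,:2],"saddle",back(t,[[261.6,187.1]],30)[:,:2],"bodytop",back(t,[[236.4,163.4],[233,201.5]],62)[:,:2].tolist())
for n,z in(("top",38),("scene",38)):
    for r in landmark_of("bay_seat",F[n]):
        uv=np.array(r["centre"])*[560,420]; print(n,r["conf"],uv.round(1),back(F[n],[uv],38)[0].round(1))
E
```

```text
scene fat_cell_mid 0.72 208.7 175.3 198 199 218 167 184
scene fat_cell_button 0.69 208.3 175.1 235 199 218 165 185
scene brass [([427.0, 4.6], 191), ([459.4, 3.2], 52), ([209.2, 116.3], 10), ([257.0, 160.2], 26), ([201.1, 168.4], 33), ([325.4, 185.6], 17), ([272.5, 224.7], 26), ([366.5, 311.4], 11)]
top fat_cell_mid 0.53 367.4 158.4 359 354 381 150 167
top fat_cell_button 0.9 367.3 158.4 345 354 380 150 167
top brass [([250.5, 84.9], 12), ([378.1, 155.6], 60), ([267.0, 185.5], 4), ([451.5, 205.4], 26), ([128.5, 214.5], 4), ([353.5, 220.1], 54), ([279.4, 271.4], 5)]
[ 612.87861084 -130.57724562   30.        ] -1.2925390965196493
['scene', 'top'] [ 611.88691369 -129.62695899   -1.33042371] 53.49963860053826
base [[582.7, 84.5], [494.2, 91.2], [589.9, 187.8], [502.7, 195.1]]
contact [[538.25315289 109.93868453]] saddle [[540.78369333 125.71039298]] bodytop [[591.5812490319468, 184.18580017750492], [500.461147347929, 190.61358119033403]]
top 0.78 [255.7 184.9] [544.7 139.5  38. ]
top 0.71 [267.9 268.4] [345.8 108.4  38. ]
top 0.58 [119.8 215. ] [470.6 463.6  38. ]
scene 0.93 [277.2 233.6] [546.2 146.7  38. ]
scene 0.62 [325.8 189.6] [351.2 101.9  38. ]
scene 0.55 [372.3 319.6] [476.8 471.1  38. ]
```

```bash
cat > ov.py <<'E'
from h import *
from plant import imaging
def box(x0,x1,w,z0,z1): return np.array([[x,y,z] for x in(x0,x1) for y in(-w/2,w/2) for z in(z0,z1)],float)
E_=[(0,1),(2,3),(4,5),(6,7),(0,2),(1,3),(4,6),(5,7),(0,4),(1,5),(2,6),(3,7)]
def place(P,s):
    c,n=np.cos(s[2]),np.sin(s[2]); return np.c_[s[0]+c*P[:,0]-n*P[:,1],s[1]+n*P[:,0]+c*P[:,1],P[:,2]]
def draw(F,seat,cell,plate=-20.5,out="x",cz=30,win=None):
    tiles=[]
    for n in("scene","top"):
        for tgt,h in((seat,30),(cell,20)):
            f=F[n]; c=proj(f,[[tgt[0],tgt[1],30]])[0] if win is None else proj(f,[win])[0]
            k=400/(2*h*4/3) ; o=np.array([c[0]-h*4/3,c[1]-h])
            A=np.array([[k,0,-(o[0])*k],[0,k,-(o[1])*k]]); im=cv2.warpAffine(f["image"][:,:,::-1].copy(),A,(400,300),flags=cv2.INTER_CUBIC)
            q=lambda P:((proj(f,P)-o)*k).astype(int)
            for b,col in((box(30.5,40.5,16,20,44),(0,0,255)),(box(plate-4,plate,30,22,62),(255,255,0)),(box(-120,-48,90,62,62),(0,255,0)),(box(-48,56,88,10,10),(255,0,255))):
                p=q(place(b,seat))
                for i,j in E_: cv2.line(im,tuple(map(int,p[i])),tuple(map(int,p[j])),col,1)
            p=q(cyl(cell[0],cell[1],cz,cell[2])); cv2.polylines(im,[cv2.convexHull(p.astype(np.int32))],True,(0,255,255),1)
            tiles.append(im)
    cv2.imwrite(out,np.vstack([np.hstack(tiles[:2]),np.hstack(tiles[2:])]))
E
python3 - <<'E'
from ov import *
F={n:imaging.grab_frame(n) for n in("scene","top")}
draw(F,(542,144.5,np.deg2rad(-94.4)),(611.9,-129.6,-1.330),out="pics/ov1.png")
E
```

```text
(no output)
```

View pics/ov1.png

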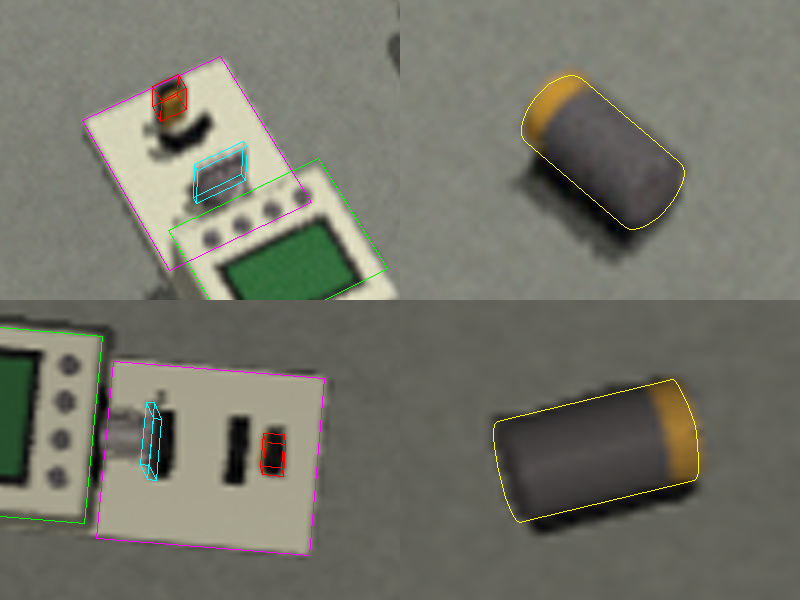

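The overlay fits the cell and the readout within about 1 px in both views. Cell is at (612,-130), yaw -76.2°; seat is at (542,144.5), yaw -94.4°. Now I go above the cell.

Request:
carry_out(
  increments="-0.013 -0.0114 0.0026 0 0 0 0.085; -0.026 -0.0228 0.0052 0 0 0 0.085; -0.026 -0.0228 0.0052 0 0 0 0.085; -0.026 -0.0228 0.0052 0 0 0 0.085; -0.026 -0.0228 0.0052 0 0 0 0.085; -0.026 -0.0228 0.0052 0 0 0 0.085; -0.026 -0.0228 0.0052 0 0 0 0.085; -0.026 -0.0228 0.0052 0 0 0 0.085; -0.026 -0.0228 0.0052 0 0 0 0.085; -0.026 -0.0228 0.0052 0 0 0 0.085",
  force=80,
)

```text
time: 2.38
eef_pos: [330.0, 283.2, 206.8]
ee_rot: [0.399, 3.116, 0.0]
force: [2.0, 0.0, -0.4]
width: 84.9
```

Request:
carry_out(
  increments="-0.026 -0.0228 0.0052 0 0 0 0.085; -0.026 -0.0228 0.0052 0 0 0 0.085; -0.026 -0.0228 0.0052 0 0 0 0.085; -0.026 -0.0228 0.0052 0 0 0 0.085; -0.026 -0.0228 0.0052 0 0 0 0.085; -0.026 -0.0228 0.0052 0 0 0 0.085; -0.026 -0.0228 0.0052 0 0 0 0.085; -0.026 -0.0228 0.0052 0 0 0 0.085; -0.026 -0.0228 0.0052 0 0 0 0.085; -0.026 -0.0228 0.0052 0 0 0 0.085",
)

```text
time: 3.22
eef_pos: [524.3, -3.4, 154.7]
ee_rot: [0.4, 3.116, -0.0]
force: [-0.1, 0.9, 0.0]
width: 84.7
```

Request:
carry_out(
  increments="-0.026 -0.0228 0.0052 0 0 0 0.085; -0.026 -0.0228 0.0052 0 0 0 0.085; -0.026 -0.0228 0.0052 0 0 0 0.085; -0.013 -0.0114 0.0026 0 0 0 0.085; 0 0 0 0 0 0 0.085",
)

```text
time: 3.63
eef_pos: [592.3, -106.0, 135.7]
ee_rot: [0.406, 3.115, -0.003]
force: [-0.6, -0.9, -0.3]
width: 84.9
```

Request:
carry_out(
  increments="0 0 0 0 0 0.06 0.085; 0 0 0 0 0 0.119 0.085; 0 0 0 0 0 0.119 0.085; 0 0 0 0 0 0.119 0.085; 0 0 0 0 0 0.119 0.085; 0 0 0 0 0 0.119 0.085; 0 0 0 0 0 0.119 0.085; 0 0 0 0 0 0.119 0.085; 0 0 0 0 0 0.119 0.085; 0 0 0 0 0 0.063 0.085",
)

```text
time: 4.47
eef_pos: [591.4, -101.2, 136.8]
ee_rot: [1.946, 2.466, 0.0]
force: [0.0, 1.4, -0.2]
width: 84.9
```

Request:
carry_out(
  increments="-0.009 0.0045 0 0 0 0 0.085; -0.009 0.0045 0 0 0 0 0.085; -0.0096 0.0045 0 0 0 0 0.085; 0 0 0 0 0 0 0.085; 0 0 0 0 0 0 0.085",
)

```text
time: 4.88
eef_pos: [610.9, -125.1, 136.6]
ee_rot: [-1.938, -2.472, 0.0]
force: [-0.1, 0.3, 0.1]
width: 85.3
```

Run:
```python
from ov import *
from plant import bot
s=bot.read_state(); m=R.from_rotvec(s["ee_rot"]).as_matrix()
print(s["time"],s["eef_pos"],np.rad2deg(np.arctan2(m[1,0],m[0,0])),m[:,2].round(4),s["qpos"].round(3))
F={n:imaging.grab_frame(n) for n in("scene","top")}
p=s["eef_pos"]
draw(F,(542,144.5,np.deg2rad(-94.4)),(611.9,-129.6,-1.330),out="pics/ov2.png")
```

```text
4.8833 [ 610.86273114 -125.05727206  136.56087109] 103.79655742022352 [-3.e-04  2.e-04 -1.e+00] [ 0.123  0.93   0.06   1.426 -0.068  0.788  0.448]
```

View pics/ov2.png

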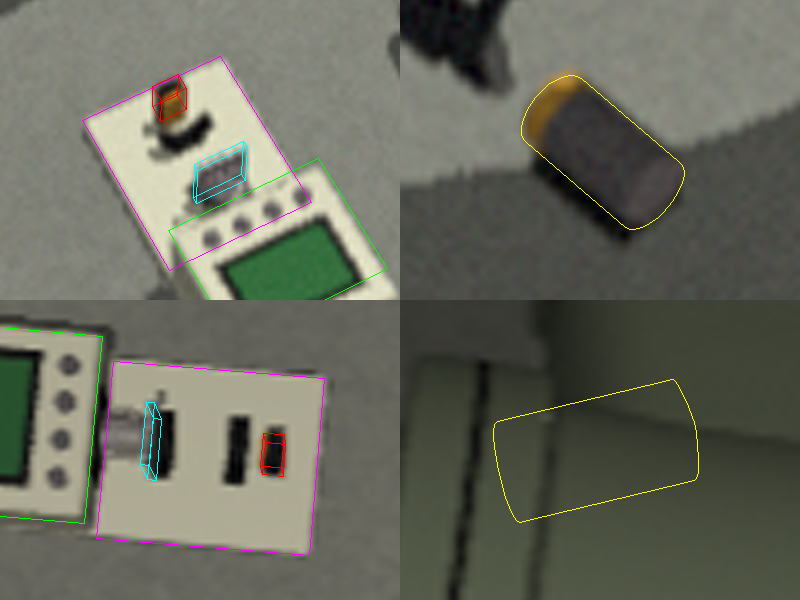

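The scene crop shows the cell unmoved in its outline, with the gripper fingers above and behind it. The top view is blocked by the arm. Now I descend and grip.

Request:
carry_out(
  increments="-0.0023 0 0.01 0 0 0 0.085; -0.0023 0 0.015 0 0 0 0.085; 0 0 0.015 0 0 0 0.085; 0 0 0.015 0 0 0 0.085; 0 0 0.013 0 0 0 0.085; 0 0 0.012 0 0 0 0.085; 0 0 0.01 0 0 0 0.085; 0 0 0.006 0 0 0 0.085; 0 0 0.0046 0 0 0 0.085; 0 0 0 0 0 0 0.085",
)

```text
time: 5.82
eef_pos: [612.0, -129.8, 35.4]
ee_rot: [-1.938, -2.472, 0.001]
force: [0.3, 0.9, -0.2]
width: 84.9
```

Request:
carry_out(
  increments="0 0 0 0 0 0 0.06; 0 0 0 0 0 0 0.045; 0 0 0 0 0 0 0.035; 0 0 0 0 0 0 0.025; 0 0 0 0 0 0 0.02; 0 0 0 0 0 0 0.02; 0 0 0 0 0 0 0.02; 0 0 0 0 0 0 0.02",
  force=80,
)

```text
time: 6.48
eef_pos: [612.2, -129.9, 36.8]
ee_rot: [1.938, 2.472, -0.0]
force: [-3.6, 0.8, 9.3]
width: 30.9
```

Request:
carry_out(
  increments="0 0 -0.003 0 0 0 0.02; 0 0 -0.006 0 0 0 0.02; 0 0 -0.01 0 0 0 0.02; 0 0 -0.015 0 0 0 0.02; 0 0 -0.018 0 0 0 0.02; 0 0 -0.018 0 0 0 0.02; 0 0 -0.015 0 0 0 0.02; 0 0 -0.01 0 0 0 0.02; 0 0 -0.005 0 0 0 0.02; 0 0 0 0 0 0 0.02",
)

```text
time: 7.32
eef_pos: [612.5, -129.9, 137.2]
ee_rot: [1.938, 2.471, 0.001]
force: [0.0, -0.3, -2.2]
width: 30.8
```

Run:
```python
from ov import *
from plant import bot
s=bot.read_state(); m=R.from_rotvec(s["ee_rot"]).as_matrix()
print(s["time"],s["eef_pos"],np.rad2deg(np.arctan2(m[1,0],m[0,0])),s["force"],s["width"],s["wrist_torque"])
F={n:imaging.grab_frame(n) for n in("scene","top")}
p=s["eef_pos"]; cell=(p[0],p[1],np.arctan2(m[1,0],m[0,0])+np.pi); cz=p[2]-6
f=F["scene"]; c=proj(f,[[p[0],p[1],cz]])[0]; h=27; k=800/(2*h*4/3); o=c-[h*4/3,h]
im=cv2.warpAffine(f["image"][:,:,::-1].copy(),np.array([[k,0,-o[0]*k],[0,k,-o[1]*k]]),(800,600),flags=cv2.INTER_CUBIC)
q=((proj(f,cyl(cell[0],cell[1],cz,cell[2]))-o)*k).astype(np.int32); cv2.polylines(im,[cv2.convexHull(q)],True,(0,255,255),1)
cv2.imwrite("pics/lift.png",im)
```

```text
7.3167 [ 612.54273866 -129.91023067  137.20401367] 103.80550209698029 [ 0.02677552 -0.29370225 -2.24013452] 30.79940041506131 [ 0.017132   -0.07481229 -0.00207478]
```

View pics/lift.png

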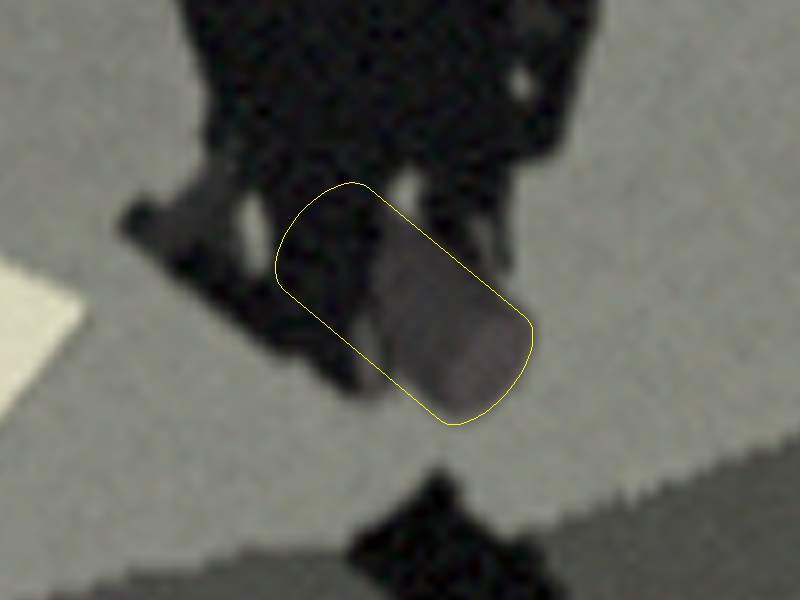

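The cell is lifted level and lies on the predicted outline, with its flat end near (500,370). The stand is below it at (450,540). Now I go to the bay.

Request:
carry_out(
  increments="0 0 0 0 0 0.04 0.02; 0 0 0 0 0 0.08 0.02; 0 0 0 0 0 0.08 0.02; 0 0 0 0 0 0.08 0.02; 0 0 0 0 0 0.0376 0.02; 0.01 -0.0036 0 0 0 0 0.02; 0.02 -0.0074 0 0 0 0 0.02; 0.026 -0.0096 0 0 0 0 0.02; 0.026 -0.0096 0 0 0 0 0.02; 0.026 -0.0096 0 0 0 0 0.02",
)

```text
time: 8.25
eef_pos: [579.7, -17.2, 135.5]
ee_rot: [-2.302, -2.136, 0.001]
force: [0.4, 0.2, -1.2]
width: 30.7
```

Request:
carry_out(
  increments="0.026 -0.0096 0 0 0 0 0.02; 0.026 -0.0096 0 0 0 0 0.02; 0.026 -0.0096 0 0 0 0 0.02; 0.026 -0.0096 0 0 0 0 0.02; 0.02 -0.0074 0 0 0 0 0.02; 0.0162 -0.0057 0 0 0 0 0.02; 0 0 0 0 0 0 0.02; 0 0 0 0 0 0 0.02",
)

```text
time: 8.92
eef_pos: [539.4, 125.8, 135.7]
ee_rot: [-2.301, -2.138, 0.001]
force: [0.9, -0.9, -1.6]
width: 30.8
```

```bash
cat > look.py <<'E'
import sys
from ov import *
from plant import bot
seat=(542,144.5,np.deg2rad(-94.4))
s=bot.read_state(); m=R.from_rotvec(s["ee_rot"]).as_matrix(); p=s["eef_pos"]; yaw=np.arctan2(m[1,0],m[0,0])+np.pi
a=np.array([np.cos(seat[2]),np.sin(seat[2])]); d=p[:2]-seat[:2]
print("t",s["time"],"pos",p.round(1),"tiltz",m[:,2].round(4),"yaw",np.rad2deg(yaw)-360,"bay x,y",(d@a).round(1),(a[0]*d[1]-a[1]*d[0]).round(1),"F",s["force"].round(1),"bay Fx",(s["force"][:2]@a).round(1),"w",s["width"])
if len(sys.argv)>1:
    cz=float(sys.argv[2]) if len(sys.argv)>2 else p[2]-6; cell=(p[0],p[1],yaw)
    if len(sys.argv)>3: cell=(seat[0],seat[1],seat[2])
    F={n:imaging.grab_frame(n) for n in("scene","top")}; T=[]
    for n,(h,W,H) in(("scene",(27,400,450)),("top",(27,400,450))):
        f=F[n]; c=proj(f,[[seat[0],seat[1],45]])[0]; k=H/(2*h); o=c-[W/2/k,h]
        im=cv2.warpAffine(f["image"][:,:,::-1].copy(),np.array([[k,0,-o[0]*k],[0,k,-o[1]*k]]),(W,H),flags=cv2.INTER_CUBIC)
        q=lambda P:((proj(f,P)-o)*k).astype(np.int32)
        cv2.polylines(im,[cv2.convexHull(q(cyl(cell[0],cell[1],cz,cell[2])))],True,(0,255,255),1)
        for b,col in((box(30.5,40.5,16,20,44),(0,0,255)),(box(-24.5,-20.5,30,22,62),(255,255,0))):
            pp=q(place(b,seat)).tolist()
            for i,j in E_: cv2.line(im,pp[i],pp[j],col,1)
        T.append(im)
    cv2.imwrite(sys.argv[1],np.hstack(T))
E
python3 look.py pics/bay1.png
```

```text
t 8.9167 pos [539.4 125.8 135.7] tiltz [-1.e-03 -1.e-04 -1.e+00] yaw -94.1981272488128 bay x,y 18.9 -1.2 F [ 0.9 -0.9 -1.6] bay Fx 0.8 w 30.75182331571972
```

View pics/bay1.png

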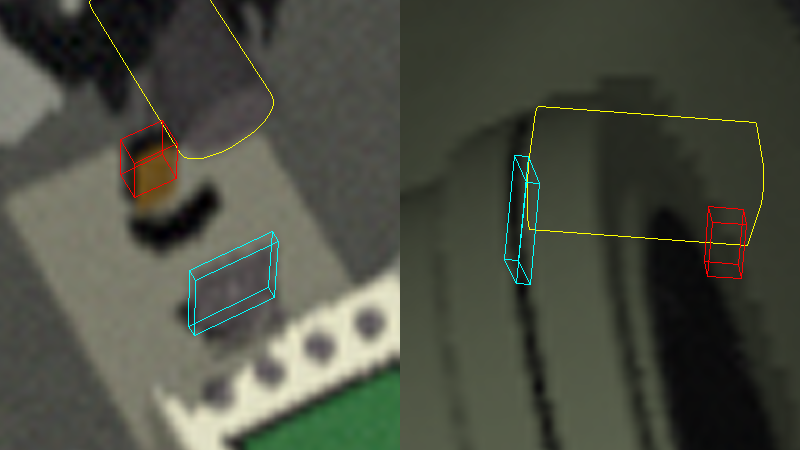

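The scene crop shows the cell held above the contact at (155,165) and the free plate at (235,285), both matching the model. I now lower in front of the plate, above the contact.

Request:
carry_out(
  increments="0 0.0006 0.006 0 0 0 0.02; 0 0.0006 0.01 0 0 0 0.02; 0 0 0.01 0 0 0 0.02; 0 0 0.01 0 0 0 0.02; 0 0 0.01 0 0 0 0.02; 0 0 0.009 0 0 0 0.02; 0 0 0.006 0 0 0 0.02; 0 0 0.003 0 0 0 0.02; 0 0 0 0 0 0 0.02; 0 0 0 0 0 0 0.02",
  force=100,
)

```text
time: 9.85
eef_pos: [541.4, 124.5, 72.2]
ee_rot: [2.305, 2.135, 0.0]
force: [0.4, 0.6, -1.0]
width: 30.6
```

Request:
carry_out(
  increments="0.003 0 0 0 0 0 0.02; 0.003 0 0 0 0 0 0.02; 0.002 0 0 0 0 0 0.02; 0 0 0 0 0 0 0.02; 0 0 0 0 0 0 0.02",
)

```text
time: 10.27
eef_pos: [542.0, 132.7, 72.2]
ee_rot: [2.304, 2.135, 0.0]
force: [-0.7, 0.3, -2.1]
width: 30.3
```

```bash
python3 look.py
```

```text
t 10.2667 pos [542.  132.7  72.2] tiltz [ 2.e-04 -0.e+00 -1.e+00] yaw -94.3672717056159 bay x,y 11.7 0.9 F [-0.7  0.3 -2.1] bay Fx -0.2 w 30.33923518538361
```

Request:
carry_out(
  increments="0.003 0 0 0 0 0 0.02; 0.003 0 0 0 0 0 0.02; 0.003 0 0 0 0 0 0.02; 0 0 0 0 0 0 0.02; 0 0 0 0 0 0 0.02",
)

```text
time: 10.68
eef_pos: [542.8, 141.4, 72.1]
ee_rot: [2.304, 2.135, -0.0]
force: [0.8, -1.9, -0.8]
width: 30.7
```

Request:
carry_out(
  increments="0.003 0 0 0 0 0 0.02; 0.003 0 0 0 0 0 0.02; 0 0 0 0 0 0 0.02; 0 0 0 0 0 0 0.02",
)

```text
time: 11.02
eef_pos: [543.2, 147.3, 72.1]
ee_rot: [2.305, 2.134, -0.0]
force: [1.1, -5.8, -0.6]
width: 30.7
```

```bash
python3 look.py pics/bay2.png
```

```text
t 11.0167 pos [543.2 147.3  72.1] tiltz [ 2.e-04 -5.e-04 -1.e+00] yaw -94.39208577146206 bay x,y -2.9 1.0 F [ 1.1 -5.8 -0.6] bay Fx 5.7 w 30.69598994463256
```

View pics/bay2.png

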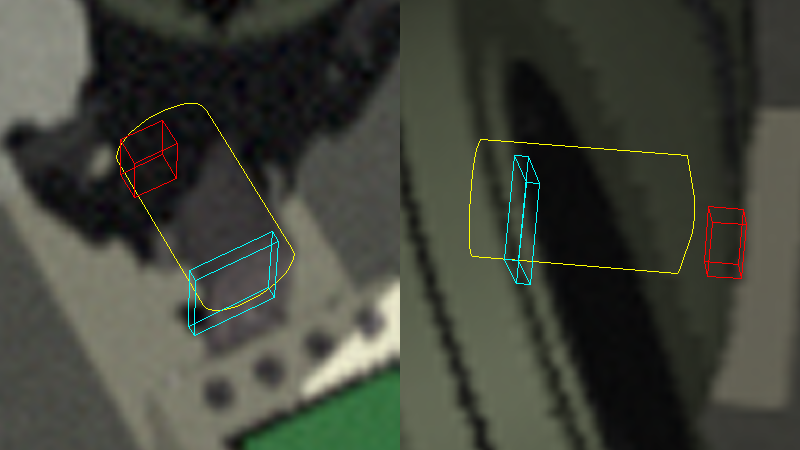

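The reading is 5.7 N at bay x = -2.9, which is a plate travel of about 12.7 mm and agrees with the model. I push 3 mm more, then lower.

Request:
carry_out(
  increments="0.003 -0.0005 0 0 0 0 0.02; 0 -0.0005 0.002 0 0 0 0.02; 0 0 0.004 0 0 0 0.02; 0 0 0.005 0 0 0 0.02; 0 0 0.005 0 0 0 0.02; 0 0 0.004 0 0 0 0.02; 0 0 0.003 0 0 0 0.02; 0 0 0.002 0 0 0 0.02; 0 0 0 0 0 0 0.02; 0 0 0 0 0 0 0.02",
)

```text
time: 11.95
eef_pos: [542.1, 149.2, 46.8]
ee_rot: [2.306, 2.133, -0.003]
force: [-0.4, -11.2, -3.3]
width: 30.7
```

```bash
python3 look.py
```

```text
t 11.95 pos [542.1 149.2  46.8] tiltz [-0.0011 -0.0018 -1.    ] yaw -94.45986989052477 bay x,y -4.7 -0.3 F [ -0.4 -11.2  -3.3] bay Fx 11.2 w 30.698884907026702
```

Request:
carry_out(
  increments="-0.001 0 0 0 0 0 0.02; 0 0 0 0 0 0 0.02; 0 0 0 0 0 0 0.02",
)

```text
time: 12.2
eef_pos: [542.1, 148.8, 46.9]
ee_rot: [2.305, 2.134, -0.002]
force: [0.6, -6.4, -2.5]
width: 30.5
```

```bash
python3 look.py pics/bay3.png
```

```text
t 12.2 pos [542.1 148.8  46.9] tiltz [-8.e-04 -1.e-03 -1.e+00] yaw -94.42887318382247 bay x,y -4.3 -0.3 F [ 0.6 -6.4 -2.5] bay Fx 6.3 w 30.476515597694075
```

View pics/bay3.png

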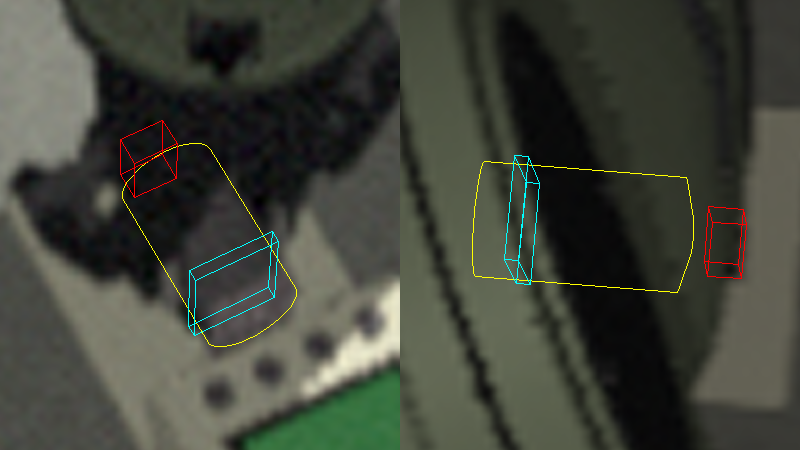

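Request:
carry_out(
  increments="0 0 0.001 0 0 0 0.02; 0 0 0.001 0 0 0 0.02; 0 0 0.0005 0 0 0 0.02; 0 0 0 0 0 0 0.02; 0 0 0 0 0 0 0.02",
)

```text
time: 12.72
eef_pos: [542.8, 148.8, 45.6]
ee_rot: [2.305, 2.133, 0.001]
force: [-1.6, -9.7, 21.3]
width: 30.8
```

```bash
python3 look.py
```

```text
t 12.7167 pos [542.8 148.8  45.6] tiltz [ 1.2e-03 -6.0e-04 -1.0e+00] yaw -94.43422874745426 bay x,y -4.3 0.5 F [-1.6 -9.7 21.3] bay Fx 9.8 w 30.758023332843948
```

Request:
carry_out(
  increments="0 0.0005 -0.0008 0 0 0 0.02; -0.001 0 0 0 0 0 0.02; -0.001 0 0 0 0 0 0.02; -0.001 0 0 0 0 0 0.02; 0 0 0 0 0 0 0.02; 0 0 0 0 0 0 0.02",
)

```text
time: 13.22
eef_pos: [542.8, 147.0, 45.7]
ee_rot: [-2.305, -2.135, -0.002]
force: [1.0, -0.4, 5.9]
width: 30.6
```

```bash
python3 look.py
```

```text
t 13.2167 pos [542.8 147.   45.7] tiltz [ 8.e-04  8.e-04 -1.e+00] yaw -94.37894909923148 bay x,y -2.6 0.7 F [ 1.  -0.4  5.9] bay Fx 0.4 w 30.612670301351475
```

Bay Fx fell to about 0 and the tool stopped short, so the button is against the contact. I open the gripper now.

Request:
carry_out(
  increments="0 0 0 0 0 0 0.036; 0 0 0 0 0 0 0.042; 0 0 0 0 0 0 0.05; 0 0 0 0 0 0 0.06; 0 0 0 0 0 0 0.065; 0 0 0 0 0 0 0.065; 0 0 0 0 0 0 0.065",
)

```text
time: 13.8
eef_pos: [542.5, 146.5, 45.4]
ee_rot: [-2.305, -2.135, 0.0]
force: [-0.8, 0.1, 0.4]
width: 64.9
```

Request:
carry_out(
  increments="0 0 -0.004 0 0 0 0.065; 0 0 -0.01 0 0 0 0.065; 0 0 -0.015 0 0 0 0.065; 0 0 -0.02 0 0 0 0.065; 0 0 -0.03 0 0 0 0.065; 0 0 -0.03 0 0 0 0.065; 0 0 -0.03 0 0 0 0.065; 0 0 -0.02 0 0 0 0.065; 0 0 -0.01 0 0 0 0.065; 0 0 0 0 0 0 0.065",
)

```text
time: 14.63
eef_pos: [543.2, 146.6, 217.5]
ee_rot: [2.304, 2.133, 0.006]
force: [1.4, 0.1, -0.3]
width: 65.2
```

Request:
carry_out(
  increments="-0.01 -0.01 0 0 0 0 0.065; -0.02 -0.02 0 0 0 0 0.065; -0.025 -0.025 0 0 0 0 0.065; -0.025 -0.025 0 0 0 0 0.065; -0.025 -0.025 0 0 0 0 0.065; -0.025 -0.02 0 0 0 0 0.065; -0.025 0 0 0 0 0 0.065; -0.025 0 0 0 0 0 0.065; -0.01 0 0 0 0 0 0.065; 0 0 0 0 0 0 0.065",
)

```text
time: 15.47
eef_pos: [402.9, -35.5, 214.6]
ee_rot: [2.308, 2.13, -0.001]
force: [0.7, 0.1, -0.3]
width: 65.7
```

```bash
python3 look.py pics/bay4.png 38 seat
```

```text
t 15.4667 pos [402.9 -35.5 214.6] tiltz [-1.e-04 -7.e-04 -1.e+00] yaw -94.59147342865288 bay x,y 190.2 -124.9 F [ 0.7  0.1 -0.3] bay Fx -0.1 w 65.73562049503266
```

View pics/bay4.png

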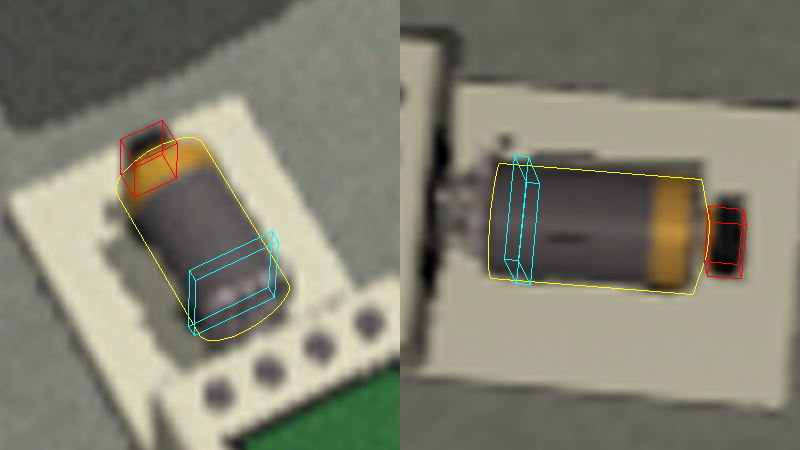

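The last crop shows the cell lying in the bay, with the flat end at the plate and the button at the contact (scene about (150,165), top about (710,240)), on the seat outline. I'll do a quick numeric check of pose and level.

Run:
```python
from h import *
from plant import imaging,masks_of
F={n:imaging.grab_frame(n) for n in("scene","top")}; M={}
for n in F:
    c=proj(F[n],[[542,144.5,38]])[0]
    for r in masks_of("fat_cell_mid",F[n])+masks_of("fat_cell_button",F[n]):
        ys,xs=np.nonzero(r["mask"])
        if np.hypot(xs.mean()-c[0],ys.mean()-c[1])<6: M.setdefault(n,r["mask"]); print(n,r["conf"],len(xs))
def P(p):
    q=cyl(0,0,0,0); q=R.from_euler("ZY",[p[3],p[4]]).apply(q); return q+p[:3]
cost=lambda p:sum(((hullmask(F[n],P(p),4)-M[n])**2).sum() for n in M)
x0=np.array([542,145,38,np.deg2rad(-94.4),0]); S=np.vstack([x0]+[x0+d for d in np.diag([5,5,5,.12,.15])])
r=minimize(cost,x0,method="Nelder-Mead",options=dict(initial_simplex=S,maxiter=400))
print(r.x[:3].round(1),np.rad2deg(r.x[3:]).round(1),r.fun,cost(x0))
for t in(-12,-8,-4,0,4,8,12): print(t,round(cost(np.r_[r.x[:4],np.deg2rad(t)]),1))
```

```text
scene 0.57 216
scene 0.67 246
top 0.81 373
top 0.53 338
[542.4 146.6  41. ] [-93.7  -3.2] 83.14535947712419 105.23008073817763
-12 86.3
-8 85.2
-4 86.0
0 88.5
4 89.0
8 88.3
12 84.2
```

Run:
```python
from h import *
from plant import imaging,landmark_of
def tri(Fs,uv):
    return least_squares(lambda p:np.concatenate([(proj(f,p)[0]-u) for f,u in zip(Fs,uv)]),[542,140,40]).x
A={"fat_cell_mid":{"scene":[],"top":[]},"fat_cell_button":{"scene":[],"top":[]}}; B={"scene":[],"top":[]}; F={}
for i in range(5):
    for n in("scene","top"):
        f=F[n]=imaging.grab_frame(n)
        for t in A:
            c=proj(f,[[542,144.5,38]])[0] if t.endswith("mid") else proj(f,[[540,114,38]])[0]
            u=[np.array(r["centre"])*[560,420] for r in landmark_of(t,f)]; u=[x for x in u if np.hypot(*(x-c))<9]
            if u: A[t][n].append(min(u,key=lambda x:np.hypot(*(x-c))))
        hsv=cv2.cvtColor(f["image"],cv2.COLOR_RGB2HSV); b=((hsv[...,1]>110)&(hsv[...,0]>8)&(hsv[...,0]<28)&(hsv[...,2]>60)).astype(np.uint8)
        k,l,st,c=cv2.connectedComponentsWithStats(b); q=proj(f,[[540.5,124,40]])[0]
        j=[i for i in range(1,k) if np.hypot(*(c[i]-q))<8 and st[i,4]>8]
        if j: B[n].append(np.r_[c[j[0]],st[j[0],4]])
for t in A:
    m={n:np.mean(A[t][n],0) for n in A[t] if A[t][n]}; print(t,{n:(len(A[t][n]),m[n].round(1)) for n in m})
    if len(m)==2: print("  ",tri([F["scene"],F["top"]],[m["scene"],m["top"]]).round(1))
b={n:np.mean(B[n],0) for n in B}; print(b)
g=[F["scene"],F["top"]]
w=tri(g,[b["scene"][:2],b["top"][:2]]); v=tri(g,[(201.1,168.4),(378.1,155.6)])
print("band now",w.round(1),"z over axis",w[2]-38,"in stand",v.round(1),v[2]-30)
```

```text
fat_cell_mid {'scene': (5, array([280. , 232.2])), 'top': (5, array([252.9, 186. ]))}
   [540.  147.1  41.4]
fat_cell_button {'scene': (5, array([274.5, 223.8])), 'top': (5, array([265.7, 186.3]))}
   [539.1 116.8  41.4]
{'scene': array([273.32203765, 224.21805094,  42.2       ]), 'top': array([261.90769231, 186.09230769,  65.        ])}
band now [541.1 122.9  48.2] z over axis 10.15651763784087 in stand [ 618.  -154.6   36.3] 6.324872327522598
```

The landmarks put mid and button at the same height (41.4 mm), so the cell is level. All the estimates read about 3 mm high, which is near the triangulation noise. To rule out the cell hanging by friction above a saddle, I will gently touch it from above with closed fingertips; expected touch is at TCP z ≈ 79.5.

Request:
carry_out(
  increments="0.012 0.0081 0 0 0 0 0; 0.024 0.0156 0 0 0 0 0; 0.024 0.0156 0 0 0 0 0; 0.024 0.0156 0 0 0 0 0; 0.024 0.0156 0 0 0 0 0; 0.024 0.0156 0 0 0 0 0; 0.024 0.0156 0 0 0 0 0; 0.024 0.0156 0.01 0 0 0 0; 0.0122 0.0078 0.02 0 0 0 0; 0 0 0.02 0 0 0 0",
  force=30,
)

```text
time: 18.2
eef_pos: [543.9, 151.7, 163.4]
ee_rot: [-2.301, -2.138, -0.003]
force: [0.0, 0.3, -0.9]
width: 0.1
```

Request:
carry_out(
  increments="0 0 0.02 0 0 0 0; 0 0 0.02 0 0 0 0; 0 0 0.015 0 0 0 0; 0 0 0.01 0 0 0 0; 0 0 0.005 0 0 0 0; 0 0 0 0 0 0 0; 0 0 0 0 0 0 0",
)

```text
time: 18.78
eef_pos: [543.1, 148.7, 94.9]
ee_rot: [2.305, 2.134, 0.001]
force: [0.0, 0.5, 0.2]
width: 0.2
```

```bash
python3 look.py
```

```text
t 18.7833 pos [543.1 148.7  94.9] tiltz [ 5.e-04  0.e+00 -1.e+00] yaw -94.39618488460331 bay x,y -4.2 0.8 F [0.  0.5 0.2] bay Fx -0.5 w 0.16404538713552005
```

Request:
carry_out(
  increments="-0.002 0 0.004 0 0 0 0; 0 0 0.004 0 0 0 0; 0 0 0.002 0 0 0 0; 0 0 0.001 0 0 0 0; 0 0 0 0 0 0 0",
)

```text
time: 19.2
eef_pos: [542.6, 146.7, 83.3]
ee_rot: [-2.305, -2.135, 0.0]
force: [-0.5, -0.3, -0.7]
width: -0.0
```

Request:
carry_out(
  increments="0 0 0.001 0 0 0 0; 0 0 0.001 0 0 0 0; 0 0 0 0 0 0 0; 0 0 0 0 0 0 0",
)

```text
time: 19.53
eef_pos: [542.7, 146.7, 81.4]
ee_rot: [2.305, 2.135, -0.0]
force: [-0.9, -0.4, 0.5]
width: 0.1
```

Request:
carry_out(
  increments="0 0 0.001 0 0 0 0; 0 0 0.001 0 0 0 0; 0 0 0 0 0 0 0; 0 0 0 0 0 0 0",
)

```text
time: 19.87
eef_pos: [543.4, 146.5, 80.0]
ee_rot: [2.304, 2.134, 0.002]
force: [2.4, 0.3, 8.6]
width: -0.2
```

Request:
carry_out(
  increments="0 0 0.0005 0 0 0 0; 0 0 0.0005 0 0 0 0; 0 0 0 0 0 0 0; 0 0 0 0 0 0 0",
)

```text
time: 20.2
eef_pos: [544.1, 146.5, 79.6]
ee_rot: [2.304, 2.133, 0.004]
force: [2.2, -1.5, 17.0]
width: 0.0
```

Request:
carry_out(
  increments="0 0 -0.002 0 0 0 0; 0 0 -0.005 0 0 0 0; 0 0 -0.015 0 0 0 0; 0 0 -0.025 0 0 0 0; 0 0 -0.03 0 0 0 0; 0 0 -0.03 0 0 0 0; 0 0 -0.02 0 0 0 0; 0 0 -0.01 0 0 0 0; 0 0 0 0 0 0 0; 0 0 0 0 0 0 0",
)

```text
time: 21.03
eef_pos: [542.5, 146.8, 215.5]
ee_rot: [-2.305, -2.135, -0.0]
force: [0.5, 0.4, 0.1]
width: -0.3
```

Request:
carry_out(
  increments="-0.01 -0.01 0 0 0 0 0; -0.02 -0.02 0 0 0 0 0; -0.025 -0.025 0 0 0 0 0; -0.025 -0.025 0 0 0 0 0; -0.025 -0.025 0 0 0 0 0; -0.025 -0.02 0 0 0 0 0; -0.025 0 0 0 0 0 0; -0.025 0 0 0 0 0 0; -0.01 0 0 0 0 0 0; 0 0 0 0 0 0 0",
)

```text
time: 21.87
eef_pos: [402.9, -35.3, 214.9]
ee_rot: [-2.308, -2.131, 0.002]
force: [-0.1, -0.4, 0.9]
width: 0.1
```

```bash
python3 look.py pics/bay5.png 38 seat
```

```text
t 21.8667 pos [402.9 -35.3 214.9] tiltz [-1.3e-03 -7.0e-04 -1.0e+00] yaw -94.58490563699473 bay x,y 189.9 -124.9 F [-0.1 -0.4  0.9] bay Fx 0.4 w 0.10824656238060931
```

View pics/bay5.png

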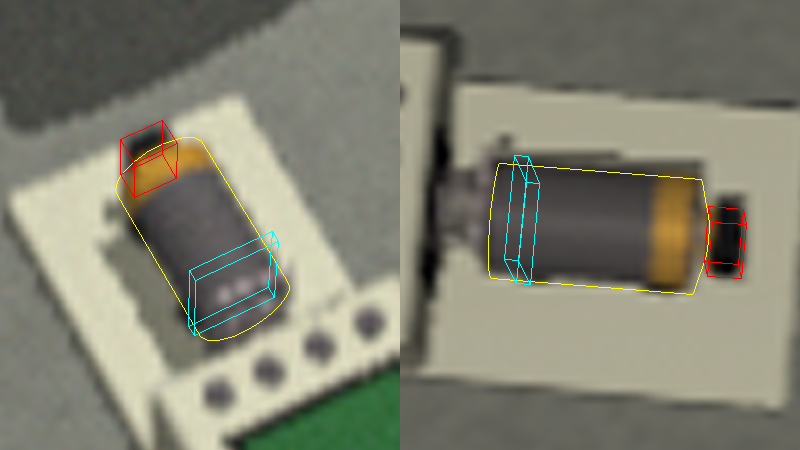

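The cell is unchanged in the bay: the band end is at the contact and the flat end at the plate. It stood firm under a 17 N press, with its top at about 55 mm (54.5 expected). I hand the job in.

```bash
python3 -c "
from plant import bot
print(bot.job_done())"
```

```text
the job is handed in; nothing more can be done
None
```

The fat cell is loaded in the open bay of the largest readout, lying between the sprung plate and the brass contact, and the job is handed in at about 22 s.

I gripped the cell at its middle and lowered it in front of the plate, above the contact. I then pushed the plate back about 14–15 mm, lowered the cell onto the saddles, eased it forward until the button met the contact, released it and withdrew the arm.

**Checks that agreed**
- The push force was 5.7 N at an estimated 12.7 mm of plate travel, as the spring rate predicts.
- The sideways force fell to about 0 when the button met the contact.
- A press from above met firm support up to 17 N, with the cell's top at about 55 mm; 54.5 mm was expected.
- The last pictures show the cell on the seat outline in both views. The arm was clear of everything.
- The landmarks put the cell's middle and button at the same height, so it lies level.

**Checks that disagreed**
- Camera heights read about 3 mm high (41 mm against 38 mm). I put this down to calibration and pixel noise, since the touch from above did not bear it out.
- The outline fit could not settle the tilt either way.
- The side force briefly read 11 N at the deepest push, where about 7 N was expected, and eased after I backed off 1 mm. I did not find the cause.
- The cell came to rest about 2 mm toward the plate from my estimated seat, which is within the measuring error.

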